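Clear the locating jig and hold the suppository mould in its corner

ROBOT

A 6-joint arm with a two-finger parallel gripper is mounted at the origin on the work surface. World frame = base frame: x ahead of the robot, y to its left, z up, the work surface at z = 0. Lengths are in m, angles in degrees, forces in N, time in s.
With the tool pointing down it reaches from about 0.35 to 0.925 m from the base axis. Payload 6.4 kg.
Tool frame: the origin (TCP) lies midway between the tips of the shut fingers; the grasp point (between the pads) lies 19 mm behind it (grasp_offset is the distance from the TCP to the grasp point, in m); z points along the fingers, y is the line along which they close (so a half turn about z gives the same grasp; the last joint's range is limited). The gripper opens to 94 mm and grips with 3 to 60 N. Pads are 16 mm wide; open, the fingers measure 119 mm over their backs; the gripper's body (75 mm by 177 mm) begins 78 mm behind the grasp point.
Start: joints at [-75.98, 14.043, 89.255, -0, 76.702, -9.975], TCP at [0.264, -0.594, 0.205] pointing down, gripper open.
Joint ranges: [-179.41, 179.41], [-58.25, 129.5], [7.25, 145.43], [-54.29, 234.29], [11.92, 165.04], [-157.13, 157.13]. Speed limits (degrees/s): [147.25, 147.25, 180, 180, 180, 180].

INTERFACE

Orientations are given as a 3x3 rotation matrix whose columns are the frame's x, y, z axes.
In Python, from workcell import * gives the robot as it stands.
- The arm moves only by the tool servo_tool, never from a script. Its argument "moves" is a list of rows, each an object with "linear": the shift along the tool's x, y, z each as a share of 0.02 m, from -1 to 1, a list of three; "rotation": the turn, a rotation vector about the tool's x, y, z each as a share of 5 degrees, from -1 to 1, a list of three. A call has 1 to 12 rows; each row shifts and turns the commanded pose from where the row before left it, along the tool's axes as they then stand; what a row does not reach is not made up. A row lasts 1/10 s, in which the tool goes at most 50 mm and 8.59 degrees, less where a joint would pass 70% of its speed; a pose out of reach is approached as far as the arm can. A call with a number of a shift or a turn outside -1 to 1 is refused whole. A call with a gripper value outside its range is refused whole. "gripper" is the closure, from -1 (fully open) to 1 (shut), set as the call begins (left out, the last holds). The fingers move at their own pace and stop on an object; "grip_force" is the grip in N (left out, the last holds). Time passes only in rows, so rows that do not move let the fingers close. It gives the time, the measured TCP pose, the force, the opening and the grip force at its end, in the units of the state.
- read_state(): the state, without advancing time (a new reading comes with each control period).
- snapshot(name): name is "side" or "top"; returns a dict with "frame" (400x640x3 uint8, red, green, blue), "mtx" (3x3 intrinsics, pixels), "R" (3x3) and "t" (3): a world point X has camera coordinates R X + t. Camera axes: x right, y down, z forward; pixel columns grow to the right and rows downward; lengths in m; the calibration is good to about 2 mm. A picture is of the moment at which its call begins. There is no depth.
- sign_off(): hands the job in; it is judged then, once.
Trained networks look in the newest picture that a camera, given by its name, has taken for a name from the list of things; names that differ only in an ending like _2 or _b are one class to them, and where a whole thing is asked for, a point or a joint stands for the part that bears it (a point fixed in the world has none). Each returns a list of dicts, best first, with "score" (0 to 1); they miss things now and then, are a little off and sometimes report something else, mostly with a low value. They report only what shows in the picture. A call takes as long as a camera call. They do not tell look-alikes from the thing itself.
- silhouettes(label, camera): "pixels" (400x640 bool, what is visible of it) and "centre" ([column, row] in pixels, amid what is visible of it).
The state is a dict: "t": time; "joints": joint angles; "qvel": joint speeds; "joint_torque": joint torques, N m; "eef_pos": TCP position; "ee_rot": TCP orientation; "contact_force": force on the tool from outside, world axes, zero at the start; "moment": the same for the moment, N m; "gripper_width": finger opening in m; "finger_force": force on a finger pad.
Only numpy, scipy, OpenCV 4.12 (cv2) and the standard library are available. Lean on these libraries where they do the work, as an engineer would, in place of code of your own. Each camera call takes 0.05 s, during which the arm holds its last target. There are 200 camera calls.

TASK

Pick up the powder scoop left lying on the steel jig, lower it (do not drop it) into the open drawer and leave it lying flat there, right way up. Then take the aluminium mould and press it, flat on the jig plate, into the corner, a long side firmly against the long blue fence and an end firmly against the short yellow fence at the same time; the program finishes while the gripper still holds it pressed against both fences. Leave the mortar and the two jars where they stand.

Things in the scene. Friction and masses are not known exactly. Their poses are not given: they have to be found in the camera images.
- scoop_grip (a point): Powder scoop, 115 mm long, about 50 g: orange bar handle 70 long x 14 wide x 18 high, then a white open bowl 45 long x 36 wide x 22 high, lying on its flat underside on the jig plate. This point, a good place to grasp across the handle, is on its centre line, 9 mm above the underside, 25 mm from the bowl and 45 mm from the handle's end. x along the scoop towards the bowl, y across, z up.
- scoop: The same scoop; origin at its underside, 15 mm from the grip point towards the bowl. Same axes.
- cab_drawer0 (a joint): How far the drawer stands open (m, 0 shut; starts 0.12 to 0.15). It slides lightly, with about 1 N of friction; it need not be moved.
- drawer_spot (a point): Open drawer of a low white cabinet 85 mm high. The point is on its inner floor, 22 mm above the table, on the centre line. x into the cabinet, y across, z up. Inside: 57 mm to the front board, 84 to each side, 128 to the back; at least the first 57 mm behind the point is open above. Above the floor, the sides rise 41 mm, front board 51, cabinet top 63. A bar handle stands 35 mm out in front.
- mould_center (a point): Aluminium mould, a block 100 long x 55 wide x 54 mm high, 0.45 to 0.75 kg, with two rows of dark cavities in its top, standing on the table. The point is its centre, 27 mm above its underside. x along its length, y across its width, z up. Either end and either long side may go to the fences. Grip it across the width in the upper 24 mm, so that the fingers stay above the fences.
- mould: The same mould; origin at the centre of its underside. Same axes.
- corner (a point): Inner corner of the jig: the point on the top of the steel plate (190 x 190 x 8 mm, fixed on the table) where the inner faces of both fences meet. x points at right angles into the long fence, y at right angles into the short fence, z up; the free plate reaches 140 mm in -x and 165 mm in -y from here.
- fence_long: Long blue fence, fixed and rigid, 15 thick, 28 mm high above the plate. Its inner face is the plane x = 0 of the corner and runs 135 mm from the corner in -y. Origin at the corner point, same axes as the corner.
- fence_short: Short yellow fence, fixed and rigid, 15 thick, 28 mm high above the plate. Its inner face is the plane y = 0 of the corner and runs 80 mm from the corner in -x. Origin at the corner point, same axes as the corner.
- mortar: White porcelain mortar bowl, 100 mm across, 65 high, loose; origin under its centre. Leave alone.
- jar_white: White plastic jar, 72 mm across, 85 high, loose; origin under its centre. Leave alone.
- jar_amber: Amber glass jar with black cap, 64 mm across, 90 high, loose; origin under its centre. Leave alone.
Mind the look-alikes: they are no part of the job. There is more than one size of the scoop; the job needs the largest. Leave any purple look-alike of the mould alone.

How it is judged:
By the outcome, as a careful person would: the job done as asked, in the order asked, and still so for the second after the job is handed in, while the arm keeps its last pose, push and grip.
It also fails if it takes over 67 s, if anything falls off the work surface, if the arm or the gripper's body presses on something with over 40 N, if the wrist force passes 120 N, or if a joint passes its speed limit or range.

## Working session

There is one attempt and no reset: what is moved stays moved. The work goes in short steps, Python scripts to look and compute and a tool call to move; the robot and the scene stay as the last step left them, time stands still between calls to the robot, and variables do not carry over. Pictures are saved under pics/ and viewed, at most 10 in all, crops included, and the job is handed in when it is done.

Besides the shell and the picture viewer there is one more tool, called after ">>>" by a JSON object that holds its "fn" and its "kwargs", one argument or row to a line. servo_tool: Moves the arm, as the interface text tells. Shift numbers are shares of 0.02 m and turn numbers shares of 5 degrees, none past 1 either way. Its arguments: {"type":"object","properties":{"moves":{"type":"array","items":{"type":"object","properties":{"linear":{"type":"array","items":{"type":"number"}},"rotation":{"type":"array","items":{"type":"number"}}}}},"gripper":{"type":"number"},"grip_force":{"type":"number"}},"required":["moves"]}

```bash
mkdir -p pics; ls; python3 - <<'E'
from workcell import *
import cv2, numpy as np
for n in ("top","side"):
    s=snapshot(n); cv2.imwrite(f"pics/{n}0.png",s["frame"][:,:,::-1]); np.savez(f"{n}_cal.npz",mtx=s["mtx"],R=s["R"],t=s["t"])
    print(n,s["mtx"].tolist(),(-s["R"].T@s["t"]).round(3),s["R"].round(3).tolist())
    for l in ["scoop","mould","cab_drawer0","fence_long","fence_short","mortar","jar_white","jar_amber"]:
        print(l,[(round(d["score"],2),np.round(d["centre"]).tolist(),int(d["pixels"].sum())) for d in silhouettes(l,n)])
print(read_state()["t"])
E
```

```text
pics
top [[467.3561762982864, 0.0, 313.95301158346194], [0.0, 467.3561762982864, 196.10016293955564], [0.0, 0.0, 1.0]] [0.266 0.016 1.599] [[-0.026, -1.0, -0.004], [-0.982, 0.026, -0.186], [0.186, -0.001, -0.982]]
scoop [(0.79, [395.0, 198.0], 277), (0.46, [437.0, 238.0], 101), (0.45, [392.0, 261.0], 60)]
mould [(0.91, [322.0, 225.0], 519), (0.68, [285.0, 256.0], 514)]
cab_drawer0 [(0.83, [235.0, 217.0], 2640)]
fence_long [(0.66, [383.0, 169.0], 205), (0.53, [380.0, 194.0], 2610)]
fence_short [(0.69, [363.0, 183.0], 109)]
mortar [(0.7, [316.0, 135.0], 627)]
jar_white [(0.98, [453.0, 189.0], 437)]
jar_amber [(0.93, [173.0, 191.0], 445)]
side [[484.5594533600313, 0.0, 318.64237863597634], [0.0, 484.5594533600313, 197.65839597778805], [0.0, 0.0, 1.0]] [ 0.384 -1.244  0.793] [[0.989, -0.147, 0.016], [-0.06, -0.491, -0.869], [0.136, 0.859, -0.494]]
scoop [(0.79, [318.0, 268.0], 432), (0.51, [246.0, 271.0], 199), (0.45, [264.0, 308.0], 189)]
mould [(0.8, [279.0, 213.0], 786), (0.65, [244.0, 198.0], 728)]
cab_drawer0 [(0.92, [283.0, 170.0], 1626)]
fence_long [(0.68, [354.0, 259.0], 248)]
fence_short [(0.78, [339.0, 243.0], 315)]
mortar [(0.65, [381.0, 204.0], 738)]
jar_white [(0.86, [344.0, 319.0], 1349), (0.3, [318.0, 266.0], 457)]
jar_amber []
0.9
```

```bash
python3 - <<'E'
import cv2, numpy as np
a=cv2.imread("pics/top0.png")[100:300,140:490]; b=cv2.imread("pics/side0.png")[130:350,180:430]
cv2.imwrite("pics/top0c.png",cv2.resize(a,(800,457),interpolation=cv2.INTER_CUBIC))
cv2.imwrite("pics/side0c.png",cv2.resize(b,(680,598),interpolation=cv2.INTER_CUBIC))
E
```

```text
(no output)
```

View pics/top0c.png

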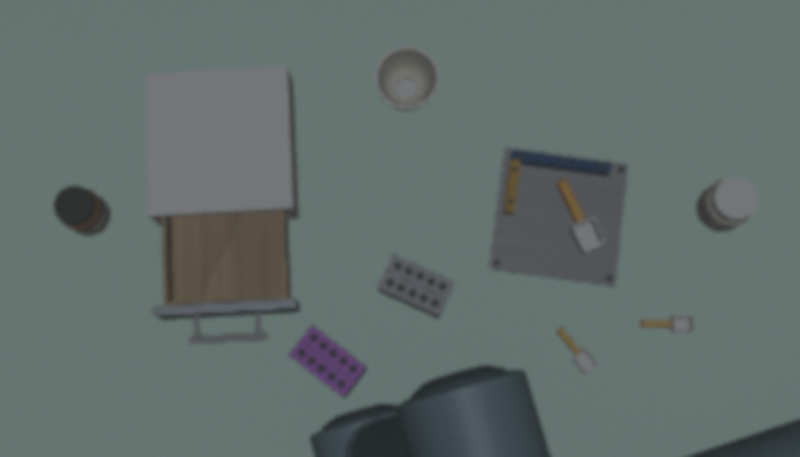

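View pics/side0c.png

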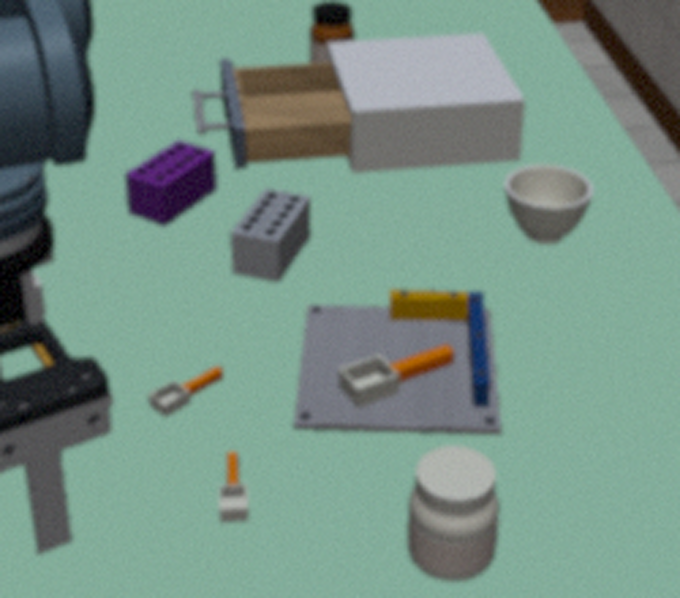

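The scoop candidates in the top view are the one on the plate at (395,198) and two smaller ones on the table at (392,253) and (437,241). I choose the one on the plate, which is the largest. For the mould, the grey block at (322,225) is the aluminium one, and the purple block at (283,258) is the look-alike. Next I fit poses with box models in both cameras.

```bash
cat > fit.py <<'E'
import numpy as np, cv2
from scipy.optimize import minimize
CAL={n:dict(np.load(f"{n}_cal.npz")) for n in ("top","side")}
def proj(n,P):
    c=CAL[n]; q=(c["R"]@np.atleast_2d(P).T).T+c["t"]; q=q@c["mtx"].T; return q[:,:2]/q[:,2:]
def ray(n,px,z):
    c=CAL[n]; d=c["R"].T@np.linalg.solve(c["mtx"],[px[0],px[1],1]); o=-c["R"].T@c["t"]; return (o+d*(z-o[2])/d[2])[:2]
def box(x0,x1,y0,y1,z0,z1): return np.array([[x,y,z] for x in(x0,x1) for y in(y0,y1) for z in(z0,z1)],float)
def world(B,p):
    c,s=np.cos(p[2]),np.sin(p[2]); W=B.copy(); W[:,0]=p[0]+c*B[:,0]-s*B[:,1]; W[:,1]=p[1]+s*B[:,0]+c*B[:,1]; return W
def render(n,boxes,p,S=4):
    im=np.zeros((400*S,640*S),np.uint8)
    for B in boxes:
        h=cv2.convexHull(proj(n,world(B,p)).astype(np.float32))[:,0]
        cv2.fillConvexPoly(im,np.round(((h+.5)*S-.5)*16).astype(np.int32),255,shift=4)
    return cv2.resize(im,(640,400),interpolation=cv2.INTER_AREA)/255.
def fit(obs,p0):
    """obs: list of (camera, boxes, mask)"""
    def cost(p):
        e=0
        for n,b,m in obs:
            r=render(n,b,p); e+=1-np.minimum(r,m).sum()/np.maximum(r,m).sum()
        return e/len(obs)
    p0=np.array(p0,float); best=None
    for dy in (-.25,0,.25):
        q=p0+[0,0,dy]; r=minimize(cost,q,method="Nelder-Mead",options=dict(initial_simplex=np.vstack([q,q+[.01,0,0],q+[0,.01,0],q+[0,0,.15]]),xatol=1e-4,fatol=1e-4,maxiter=150))
        if best is None or r.fun<best.fun: best=r
    return best.x,best.fun
P=0.008
SCOOP=[box(-.060,.010,-.007,.007,0,.018),box(.010,.055,-.018,.018,0,.022)]  # origin = scoop (grip+15mm)
MOULD=[box(-.05,.05,-.0275,.0275,0,.054)]
FL=[box(0,.015,-.135,0,P,P+.028)]; FS=[box(-.08,0,0,.015,P,P+.028)]
def lift(bs,z): return [b+[0,0,z] for b in bs]
E
python3 - <<'E'
from fit import *
from workcell import *
for n in("top","side"): snapshot(n)
def near(l,n,px):
    D=[d for d in silhouettes(l,n) if d["score"]>.4 and d["pixels"].sum()<1500]; return min(D,key=lambda d:np.hypot(*(np.array(d["centre"])-px)))["pixels"].astype(float)
print("plate px->", ray("top",(395,198),.02), ray("side",(318,268),.02))
ms={k:near(l,n,px) for k,l,n,px in[("st","scoop","top",(395,198)),("ss","scoop","side",(318,268)),("mt","mould","top",(322,225)),("ms","mould","side",(279,213)),("lt","fence_long","top",(383,169)),("ls","fence_long","side",(354,259)),("yt","fence_short","top",(363,183)),("ys","fence_short","side",(339,243))]}
np.savez("masks.npz",**ms)
def show(name,obs,p0):
    for o in(obs,[x for x in obs if x[0]=="top"],[x for x in obs if x[0]=="side"]):
        p,f=fit(o,p0); print(name,p[:2].round(4),np.degrees(p[2]).round(1),round(f,3))
# scoop heading from pixels: handle end (388,181)->bowl(398,204)
a=ray("top",(388,181),.02);b=ray("top",(397,203),.02);y=np.arctan2(*(b-a)[::-1]);print("scoop yaw0",np.degrees(y))
show("scoop",[("top",lift(SCOOP,P),ms["st"]),("side",lift(SCOOP,P),ms["ss"])],[*ray("top",(395,198),.02),y])
a=ray("top",(309,220),.054);b=ray("top",(336,229),.054);y=np.arctan2(*(b-a)[::-1])
show("mould",[("top",MOULD,ms["mt"]),("side",MOULD,ms["ms"])],[*ray("top",(322,225),.04),y])
c=ray("top",(366,171),.03)
show("jig",[("top",FL,ms["lt"]),("side",FL,ms["ls"]),("top",FS,ms["yt"]),("side",FS,ms["ys"])],[*c,0])
# plate corners, z=8mm
S=350/800
for u in[(506,149),(627,162),(613,286),(490,269)]: print("plate",ray("top",(140+u[0]*S,100+u[1]*S),P).round(3))
for u,z in[((155,307),.073),((298,300),.073),((172,303),.063),((289,297),.063),((170,213),.063),((288,211),.063),((150,214),.085),((293,208),.085)]: print("drawer",u,ray("top",(140+u[0]*S,100+u[1]*S),z).round(3))
E
```

```text
plate px-> [ 0.55164508 -0.26302555] [ 0.5402941  -0.26270668]Traceback (most recent call last):
  File "<stdin>", line 7, in <module>
  File "<stdin>", line 5, in near
ValueError: min() iterable argument is empty
```

```bash
cat >> fit.py <<'E'
def near(l,n,px,tries=4):
    from workcell import snapshot,silhouettes
    for _ in range(tries):
        D=[d for d in silhouettes(l,n) if d["score"]>.3 and d["pixels"].sum()<1600 and np.hypot(*(np.array(d["centre"])-px))<15]
        if D: return D[0]["pixels"].astype(float)
        snapshot(n)
    return None
def show(name,obs,p0):
    obs=[o for o in obs if o[2] is not None]; out=[]
    for o in(obs,[x for x in obs if x[0]=="top"],[x for x in obs if x[0]=="side"]):
        if o: p,f=fit(o,p0); out.append(p); print(name,len(o),p[:2].round(4),np.degrees(p[2]).round(1),round(f,3))
    return out[0]
E
python3 - <<'E'
from fit import *
from workcell import *
for n in("top","side"): snapshot(n)
ms={k:near(l,n,px) for k,l,n,px in[("st","scoop","top",(395,198)),("ss","scoop","side",(318,268)),("mt","mould","top",(322,225)),("ms","mould","side",(279,213)),("lt","fence_long","top",(383,169)),("ls","fence_long","side",(354,259)),("yt","fence_short","top",(363,183)),("ys","fence_short","side",(339,243))]}
a=ray("top",(388,181),.02);b=ray("top",(397,203),.02);y=np.arctan2(*(b-a)[::-1]);print("scoop yaw0",np.degrees(y))
p=show("scoop",[("top",lift(SCOOP,P),ms["st"]),("side",lift(SCOOP,P),ms["ss"])],[*ray("top",(395,198),.02),y])
print("grip",p[:2]-.015*np.array([np.cos(p[2]),np.sin(p[2])]))
a=ray("top",(309,220),.054);b=ray("top",(336,229),.054);y=np.arctan2(*(b-a)[::-1])
show("mould",[("top",MOULD,ms["mt"]),("side",MOULD,ms["ms"])],[*ray("top",(322,225),.04),y])
c=ray("top",(366,171),.03)
show("jig",[("top",FL,ms["lt"]),("side",FL,ms["ls"]),("top",FS,ms["yt"]),("side",FS,ms["ys"])],[*c,0])
S=350/800
for u in[(506,149),(627,162),(613,286),(490,269)]: print("plate",ray("top",(140+u[0]*S,100+u[1]*S),P).round(3))
for u,z in[((155,307),.073),((298,300),.073),((172,303),.063),((289,297),.063),((170,213),.063),((288,211),.063),((150,214),.085),((293,208),.085)]: print("drawer",u,ray("top",(140+u[0]*S,100+u[1]*S),z).round(3))
s=read_state();print(s["t"],s["eef_pos"],np.array(s["ee_rot"]).round(3).tolist(),s["gripper_width"],s["contact_force"])
E
```

```text
scoop yaw0 -161.20383676729796
scoop 2 [ 0.5643 -0.2539] -156.3 0.141
scoop 1 [ 0.5665 -0.253 ] -157.7 0.158
scoop 1 [ 0.5632 -0.2544] -155.9 0.098
grip [ 0.57807779 -0.24790591]
mould 2 [ 0.4625 -0.0061] -116.2 0.07
mould 1 [ 0.4633 -0.0064] -115.9 0.048
mould 1 [ 0.461  -0.0036] -114.8 0.066
jig 4 [ 0.648  -0.1695] -9.1 0.212
jig 2 [ 0.6492 -0.1696] -9.7 0.25
jig 2 [ 0.6476 -0.1706] -9.7 0.156
plate [ 0.674 -0.154]
plate [ 0.648 -0.338]
plate [ 0.458 -0.305]
plate [ 0.489 -0.122]
drawer (155, 307) [0.438 0.366]
drawer (298, 300) [0.442 0.161]
drawer (172, 303) [0.444 0.344]
drawer (289, 297) [0.448 0.175]
drawer (170, 213) [0.576 0.348]
drawer (288, 211) [0.575 0.175]
drawer (150, 214) [0.571 0.372]
drawer (293, 208) [0.575 0.166]
1.95 [ 0.26434152 -0.5938379   0.20546762] [[0.914, 0.407, 0.0], [0.407, -0.914, -0.0], [0.0, 0.0, -1.0]] 0.09417697069931213 [-0.56367901  0.05524004  0.00071667]
```

>>> {"fn": "servo_tool", "kwargs": {
  "moves": [
    {"linear": [0.97,-0.43,0]},
    {"linear": [0.97,-0.43,0]},
    {"linear": [0.97,-0.43,0]},
    {"linear": [0.97,-0.43,0]},
    {"linear": [0.97,-0.43,0]},
    {"linear": [0.97,-0.43,0]},
    {"linear": [0.97,-0.43,0]},
    {"linear": [0.97,-0.43,0]},
    {"linear": [0.97,-0.43,0]},
    {"linear": [0.97,-0.43,0]},
    {"linear": [0.97,-0.43,0]},
    {"linear": [0.97,-0.43,0]}
  ],
  "gripper": 0,
  "grip_force": 20
}}

```text
invalid input at $.moves[0]: expected keys linear, rotation
```

>>> {"fn": "servo_tool", "kwargs": {
  "moves": [
    {"linear": [0.97,-0.43,0.3]},
    {"linear": [0.97,-0.43,0.3]},
    {"linear": [0.97,-0.43,0.3]},
    {"linear": [0.97,-0.43,0.3]},
    {"linear": [0.97,-0.43,0.3]},
    {"linear": [0.97,-0.43,0.3]},
    {"linear": [0.97,-0.43,0.3]},
    {"linear": [0.97,-0.43,0.3]},
    {"linear": [0.97,-0.43,0.4]},
    {"linear": [0.97,-0.43,0.5]},
    {"linear": [0,0,0]},
    {"linear": [0,0,0]}
  ]
}}

```text
invalid input at $.moves[0]: expected keys linear, rotation
```

>>> {"fn": "servo_tool", "kwargs": {
  "moves": [
    {"linear": [0.97,-0.43,0],"rotation": [0,0,0]},
    {"linear": [0.97,-0.43,0],"rotation": [0,0,0]},
    {"linear": [0.97,-0.43,0],"rotation": [0,0,0]},
    {"linear": [0.97,-0.43,0],"rotation": [0,0,0]},
    {"linear": [0.97,-0.43,0],"rotation": [0,0,0]},
    {"linear": [0.97,-0.43,0],"rotation": [0,0,0]},
    {"linear": [0.97,-0.43,0],"rotation": [0,0,0]},
    {"linear": [0.97,-0.43,0],"rotation": [0,0,0]},
    {"linear": [0.97,-0.43,0],"rotation": [0,0,0]},
    {"linear": [0.97,-0.43,0],"rotation": [0,0,0]},
    {"linear": [0.97,-0.43,0],"rotation": [0,0,0]},
    {"linear": [0.97,-0.43,0],"rotation": [0,0,0]}
  ],
  "gripper": 0,
  "grip_force": 20
}}

```text
t: 3.15
eef_pos: [0.4364, -0.4024, 0.2056]
ee_rot: [[0.913, 0.408, 0.0], [0.408, -0.913, 0.0], [0.0, 0.0, -1.0]]
contact_force: [0.0, -0.3, -0.2]
gripper_width: 0.0468
finger_force: 0.0
```

>>> {"fn": "servo_tool", "kwargs": {
  "moves": [
    {"linear": [0.97,-0.43,0.3],"rotation": [0,0,0]},
    {"linear": [0.97,-0.43,0.3],"rotation": [0,0,0]},
    {"linear": [0.97,-0.43,0.3],"rotation": [0,0,0]},
    {"linear": [0.97,-0.43,0.3],"rotation": [0,0,0]},
    {"linear": [0.97,-0.43,0.3],"rotation": [0,0,0]},
    {"linear": [0.97,-0.43,0.3],"rotation": [0,0,0]},
    {"linear": [0.97,-0.43,0.3],"rotation": [0,0,0]},
    {"linear": [0.97,-0.43,0.3],"rotation": [0,0,0]},
    {"linear": [0.97,-0.43,0.3],"rotation": [0,0,0]},
    {"linear": [0.97,-0.43,0.3],"rotation": [0,0,0]},
    {"linear": [0,0,0],"rotation": [0,0,0]},
    {"linear": [0,0,0],"rotation": [0,0,0]}
  ]
}}

```text
t: 4.35
eef_pos: [0.5774, -0.2461, 0.1455]
ee_rot: [[0.913, 0.408, -0.0], [0.408, -0.913, -0.0], [-0.0, -0.0, -1.0]]
contact_force: [-0.0, -0.8, 0.5]
gripper_width: 0.0469
finger_force: 0.0
```

```bash
python3 - <<'E'
from fit import *
from workcell import *
s=snapshot("side"); f=s["frame"][:,:,::-1][170:310,250:410]; cv2.imwrite("pics/near.png",cv2.resize(f,None,fx=4.2,fy=4.2,interpolation=cv2.INTER_CUBIC))
print(proj("side",[[.5774,-.2461,.1455],[.5781,-.2479,.017]]).round(1))
E
```

```text
[[332.6 222.4]
 [331.5 264.3]]
```

View pics/near.png

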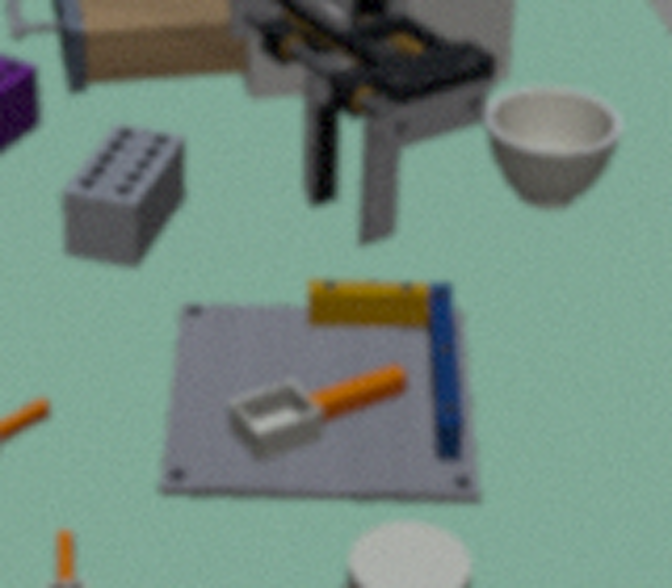

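The crop shows the largest scoop on the plate. Its handle runs from (325,265) to (346,259), so the grip point projects onto the handle at about (332,264). I descend and grip.

>>> {"fn": "servo_tool", "kwargs": {
  "moves": [
    {"linear": [0,0.1,0.9],"rotation": [0,0,0]},
    {"linear": [0,0,0.9],"rotation": [0,0,0]},
    {"linear": [0,0,0.9],"rotation": [0,0,0]},
    {"linear": [0,0,0.9],"rotation": [0,0,0]},
    {"linear": [0,0,0.9],"rotation": [0,0,0]},
    {"linear": [0,0,0.9],"rotation": [0,0,0]},
    {"linear": [0,0,0.8],"rotation": [0,0,0]},
    {"linear": [0,0,0.5],"rotation": [0,0,0]},
    {"linear": [0,0,0],"rotation": [0,0,0]},
    {"linear": [0,0,0],"rotation": [0,0,0]}
  ]
}}

```text
t: 5.4
eef_pos: [0.5784, -0.2496, 0.012]
ee_rot: [[0.914, 0.406, 0.001], [0.406, -0.914, -0.0], [0.0, 0.001, -1.0]]
contact_force: [-0.3, -0.1, 0.4]
gripper_width: 0.047
finger_force: 0.0
```

>>> {"fn": "servo_tool", "kwargs": {
  "moves": [
    {"linear": [0,0,0],"rotation": [0,0,0]},
    {"linear": [0,0,0],"rotation": [0,0,0]},
    {"linear": [0,0,0],"rotation": [0,0,0]},
    {"linear": [0,0,0],"rotation": [0,0,0]},
    {"linear": [0,0,0],"rotation": [0,0,0]},
    {"linear": [0,0,0],"rotation": [0,0,0]}
  ],
  "gripper": 1,
  "grip_force": 20
}}

```text
t: 6.0
eef_pos: [0.5782, -0.2493, 0.0117]
ee_rot: [[0.914, 0.407, 0.0], [0.407, -0.914, -0.0], [0.0, 0.0, -1.0]]
contact_force: [-1.2, -0.1, 1.5]
gripper_width: 0.0136
finger_force: 19.9
```

>>> {"fn": "servo_tool", "kwargs": {
  "moves": [
    {"linear": [0,0,-0.3],"rotation": [0,0,0]},
    {"linear": [0,0,-0.8],"rotation": [0,0,0]},
    {"linear": [0,0,-1],"rotation": [0,0,0]},
    {"linear": [0,0,-1],"rotation": [0,0,0]},
    {"linear": [0,0,-1],"rotation": [0,0,0]},
    {"linear": [0,0,-1],"rotation": [0,0,0]},
    {"linear": [0,0,-1],"rotation": [0,0,0]},
    {"linear": [0,0,-1],"rotation": [0,0,0]},
    {"linear": [0.1,-0.4,-0.5],"rotation": [0,0,0]},
    {"linear": [0.2,-0.7,0],"rotation": [0,0,0]},
    {"linear": [0.27,-0.94,0],"rotation": [0,0,0]},
    {"linear": [0.27,-0.94,0],"rotation": [0,0,0]}
  ]
}}

```text
t: 7.2
eef_pos: [0.5681, -0.1855, 0.162]
ee_rot: [[0.913, 0.407, -0.002], [0.407, -0.913, 0.002], [-0.001, -0.002, -1.0]]
contact_force: [0.8, 0.0, -0.5]
gripper_width: 0.0134
finger_force: 19.9
```

>>> {"fn": "servo_tool", "kwargs": {
  "moves": [
    {"linear": [0.27,-0.94,0],"rotation": [0,0,0]},
    {"linear": [0.27,-0.94,0],"rotation": [0,0,0]},
    {"linear": [0.27,-0.94,0],"rotation": [0,0,0]},
    {"linear": [0.27,-0.94,0],"rotation": [0,0,0]},
    {"linear": [0.27,-0.94,0],"rotation": [0,0,0]},
    {"linear": [0.27,-0.94,0],"rotation": [0,0,0]},
    {"linear": [0.27,-0.94,0],"rotation": [0,0,0]},
    {"linear": [0.27,-0.94,0],"rotation": [0,0,0]},
    {"linear": [0.27,-0.94,0],"rotation": [0,0,0]},
    {"linear": [0.27,-0.94,0],"rotation": [0,0,0]},
    {"linear": [0.27,-0.94,0],"rotation": [0,0,0]},
    {"linear": [0.27,-0.94,0],"rotation": [0,0,0]}
  ]
}}

```text
t: 8.4
eef_pos: [0.5362, 0.0461, 0.1635]
ee_rot: [[0.914, 0.407, 0.0], [0.407, -0.914, 0.0], [0.0, 0.0, -1.0]]
contact_force: [-0.0, -0.1, -0.5]
gripper_width: 0.014
finger_force: 19.9
```

>>> {"fn": "servo_tool", "kwargs": {
  "moves": [
    {"linear": [0.27,-0.94,0],"rotation": [0,0,0]},
    {"linear": [0.27,-0.94,0],"rotation": [0,0,0]},
    {"linear": [0.27,-0.94,0],"rotation": [0,0,0]},
    {"linear": [0.27,-0.94,0],"rotation": [0,0,0]},
    {"linear": [0.27,-0.94,0],"rotation": [0,0,0]},
    {"linear": [0.27,-0.94,0],"rotation": [0,0,0]},
    {"linear": [0.27,-0.94,0],"rotation": [0,0,0]},
    {"linear": [0.27,-0.94,0],"rotation": [0,0,0]},
    {"linear": [0.27,-0.94,0],"rotation": [0,0,0]},
    {"linear": [0.27,-0.94,0],"rotation": [0,0,0]},
    {"linear": [0.27,-0.94,0],"rotation": [0,0,-0.5]},
    {"linear": [0,0,0],"rotation": [0,0,-1]}
  ]
}}

```text
t: 9.6
eef_pos: [0.5058, 0.26, 0.1635]
ee_rot: [[0.85, 0.527, -0.0], [0.527, -0.85, 0.0], [0.0, -0.0, -1.0]]
contact_force: [0.8, 0.3, -0.7]
gripper_width: 0.0142
finger_force: 19.9
```

>>> {"fn": "servo_tool", "kwargs": {
  "moves": [
    {"linear": [0,0,0],"rotation": [0,0,-1]},
    {"linear": [0,0,0],"rotation": [0,0,-1]},
    {"linear": [0,0,0],"rotation": [0,0,-1]},
    {"linear": [0,0,0],"rotation": [0,0,-1]},
    {"linear": [0,0,0],"rotation": [0,0,-1]},
    {"linear": [0,0,0],"rotation": [0,0,-1]},
    {"linear": [0,0,0],"rotation": [0,0,-1]},
    {"linear": [0,0,0],"rotation": [0,0,-1]},
    {"linear": [0,0,0],"rotation": [0,0,-1]},
    {"linear": [0,0,0],"rotation": [0,0,-1]},
    {"linear": [0,0,0],"rotation": [0,0,-1]},
    {"linear": [0,0,0],"rotation": [0,0,-0.9]}
  ]
}}

```text
t: 10.8
eef_pos: [0.5062, 0.2582, 0.1634]
ee_rot: [[-0.021, 1.0, -0.0], [1.0, 0.021, -0.0], [-0.0, -0.0, -1.0]]
contact_force: [-0.1, 0.0, -0.9]
gripper_width: 0.0139
finger_force: 19.9
```

```bash
python3 - <<'E'
from fit import *
from workcell import *
a=snapshot("top")["frame"][:,:,::-1][140:270,180:330]; b=snapshot("side")["frame"][:,:,::-1][110:240,210:360]
cv2.imwrite("pics/drawer.png",cv2.resize(np.hstack([a,b]),None,fx=2.66,fy=2.66,interpolation=cv2.INTER_CUBIC))
E
```

```text
(no output)
```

View pics/drawer.png

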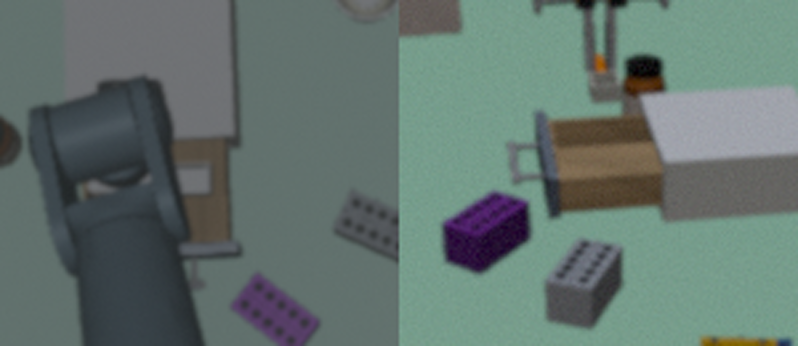

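```bash
python3 - <<'E'
from fit import *
f=lambda u:((u[0]-399)/2.66+210,u[1]/2.66+110)
for u,z in[((557,165),.063),((553,122),.063),((662,157),.085),((640,95),.085),((660,150),.063)]: print(u,ray("side",f(u),z).round(3))
E
```

```text
(557, 165) [0.446 0.216]
(553, 122) [0.448 0.346]
(662, 157) [0.574 0.179]
(640, 95) [0.569 0.372]
(660, 150) [0.58  0.244]
```

Front inner edge is at x≈0.446 and the side wall at y≈0.346, which agrees with the top view. I lower the scoop.

>>> {"fn": "servo_tool", "kwargs": {
  "moves": [
    {"linear": [0.7,0.1,0],"rotation": [0,0,0]},
    {"linear": [0,0,0.8],"rotation": [0,0,0]},
    {"linear": [0,0,1],"rotation": [0,0,0]},
    {"linear": [0,0,1],"rotation": [0,0,0]},
    {"linear": [0,0,1],"rotation": [0,0,0]},
    {"linear": [0,0,1],"rotation": [0,0,0]},
    {"linear": [0,0,0.8],"rotation": [0,0,0]},
    {"linear": [0,0,0.5],"rotation": [0,0,0]},
    {"linear": [0,0,0.3],"rotation": [0,0,0]},
    {"linear": [0,0,0.2],"rotation": [0,0,0]},
    {"linear": [0,0,0],"rotation": [0,0,0]},
    {"linear": [0,0,0],"rotation": [0,0,0]}
  ]
}}

```text
t: 12.1
eef_pos: [0.5092, 0.2718, 0.0322]
ee_rot: [[-0.017, 1.0, 0.001], [1.0, 0.017, 0.0], [0.0, 0.001, -1.0]]
contact_force: [-0.3, -0.4, 0.5]
gripper_width: 0.0138
finger_force: 19.9
```

>>> {"fn": "servo_tool", "kwargs": {
  "moves": [
    {"linear": [0,0,0.1],"rotation": [0,0,0]},
    {"linear": [0,0,0.1],"rotation": [0,0,0]},
    {"linear": [0,0,0.06],"rotation": [0,0,0]},
    {"linear": [0,0,0],"rotation": [0,0,0]},
    {"linear": [0,0,0],"rotation": [0,0,0]}
  ]
}}

```text
t: 12.6
eef_pos: [0.5086, 0.2716, 0.0263]
ee_rot: [[-0.017, 1.0, -0.0], [1.0, 0.017, 0.0], [0.0, -0.0, -1.0]]
contact_force: [0.1, -0.4, 0.2]
gripper_width: 0.0138
finger_force: 19.9
```

>>> {"fn": "servo_tool", "kwargs": {
  "moves": [
    {"linear": [0,0,0.05],"rotation": [0,0,0]},
    {"linear": [0,0,0],"rotation": [0,0,0]},
    {"linear": [0,0,0],"rotation": [0,0,0]}
  ]
}}

```text
t: 12.9
eef_pos: [0.5091, 0.2717, 0.0257]
ee_rot: [[-0.017, 1.0, 0.001], [1.0, 0.017, 0.0], [0.0, 0.001, -1.0]]
contact_force: [-0.0, 0.1, 2.4]
gripper_width: 0.0142
finger_force: 19.9
```

Contact is at 2.4 N, so the scoop is on the floor. I release and rise.

>>> {"fn": "servo_tool", "kwargs": {
  "moves": [
    {"linear": [0,0,0],"rotation": [0,0,0]},
    {"linear": [0,0,0],"rotation": [0,0,0]},
    {"linear": [0,0,0],"rotation": [0,0,0]},
    {"linear": [0,0,0],"rotation": [0,0,0]},
    {"linear": [0,0,0],"rotation": [0,0,0]},
    {"linear": [0,0,-0.3],"rotation": [0,0,0]},
    {"linear": [0,0,-0.6],"rotation": [0,0,0]},
    {"linear": [0,0,-1],"rotation": [0,0,0]},
    {"linear": [0,0,-1],"rotation": [0,0,0]},
    {"linear": [0,0,-1],"rotation": [0,0,0]},
    {"linear": [0,0,-1],"rotation": [0,0,0]},
    {"linear": [0,0,-1],"rotation": [0,0,0]}
  ],
  "gripper": 0.2
}}

```text
t: 14.1
eef_pos: [0.5089, 0.2717, 0.1454]
ee_rot: [[-0.017, 1.0, 0.001], [1.0, 0.017, 0.0], [0.0, 0.001, -1.0]]
contact_force: [-0.4, -0.5, 0.5]
gripper_width: 0.0376
finger_force: 0.0
```

>>> {"fn": "servo_tool", "kwargs": {
  "moves": [
    {"linear": [-0.7,-0.1,0],"rotation": [0,0,0]},
    {"linear": [-1,-0.18,0],"rotation": [0,0,0]},
    {"linear": [-1,-0.18,0],"rotation": [0,0,0]},
    {"linear": [-1,-0.18,0],"rotation": [0,0,0]},
    {"linear": [-1,-0.18,0],"rotation": [0,0,0]},
    {"linear": [-1,-0.18,0],"rotation": [0,0,0]},
    {"linear": [-1,-0.18,0],"rotation": [0,0,0]},
    {"linear": [-1,-0.18,0],"rotation": [0,0,0]},
    {"linear": [-1,-0.18,0],"rotation": [0,0,0]},
    {"linear": [-1,-0.18,0],"rotation": [0,0,0]},
    {"linear": [-1,-0.18,0],"rotation": [0,0,0]},
    {"linear": [-1,-0.18,0],"rotation": [0,0,0]}
  ],
  "gripper": -0.5
}}

```text
t: 15.3
eef_pos: [0.47, 0.0356, 0.1426]
ee_rot: [[-0.017, 1.0, -0.001], [1.0, 0.017, -0.0], [-0.0, -0.001, -1.0]]
contact_force: [-0.2, 0.4, 0.0]
gripper_width: 0.0709
finger_force: 0.0
```

>>> {"fn": "servo_tool", "kwargs": {
  "moves": [
    {"linear": [-1,-0.18,0],"rotation": [0,0,0]},
    {"linear": [-1,-0.18,0],"rotation": [0,0,0]},
    {"linear": [0,0,0],"rotation": [0,0,0.9]},
    {"linear": [0,0,0],"rotation": [0,0,0.9]},
    {"linear": [0,0,0],"rotation": [0,0,0.9]},
    {"linear": [0,0,0],"rotation": [0,0,0.9]},
    {"linear": [0,0,0],"rotation": [0,0,0.9]},
    {"linear": [0,0,0],"rotation": [0,0,0.8]},
    {"linear": [0,0,0],"rotation": [0,0,0]},
    {"linear": [0,0,0],"rotation": [0,0,0]}
  ]
}}

```text
t: 16.3
eef_pos: [0.464, -0.0035, 0.1428]
ee_rot: [[0.43, 0.903, -0.001], [0.903, -0.43, 0.0], [-0.0, -0.001, -1.0]]
contact_force: [0.2, -0.8, 0.4]
gripper_width: 0.0707
finger_force: 0.0
```

```bash
python3 - <<'E'
from fit import *
from workcell import *
s=read_state();print(s["t"],np.array(s["eef_pos"]).round(4),np.array(s["ee_rot"]).round(3).tolist(),s["gripper_width"])
t=snapshot("top")["frame"][:,:,::-1][140:280,180:340];b=snapshot("side")["frame"][:,:,::-1][100:240,200:360]
cv2.imwrite("pics/m1.png",cv2.resize(np.hstack([t,b]),None,fx=2.5,fy=2.5,interpolation=cv2.INTER_CUBIC))
m=near("mould","side",(279,213))
show("mould",[("side",MOULD,m)],[.4625,-.006,-2.02])
print("tool",proj("side",[s["eef_pos"]]))
for d in silhouettes("scoop","side"): print(d["score"],d["centre"],ray("side",d["centre"],.033))
E
```

```text
16.3 [ 0.464  -0.0035  0.1428] [[0.43, 0.903, -0.001], [0.903, -0.43, 0.0], [-0.0, -0.001, -1.0]] 0.07072111386098241
mould 1 [ 0.4621 -0.0063] -116.9 0.04
mould 1 [ 0.4621 -0.0063] -116.9 0.04
tool [[279.31571287 180.83313518]]
0.63 [246.7, 272.3] [ 0.35911565 -0.27361122]
0.55 [262.5, 313.1] [ 0.39108485 -0.42381667]
```

View pics/m1.png

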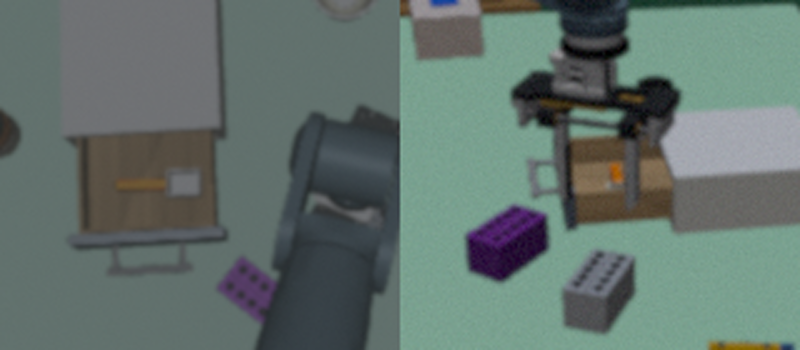

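The top view shows the scoop lying flat in the drawer, bowl up, spanning crop (115–200,183). I descend on the aluminium mould.

>>> {"fn": "servo_tool", "kwargs": {
  "moves": [
    {"linear": [-0.15,0,0.5],"rotation": [0,0,0.2]},
    {"linear": [0,0,1],"rotation": [0,0,0]},
    {"linear": [0,0,1],"rotation": [0,0,0]},
    {"linear": [0,0,1],"rotation": [0,0,0]},
    {"linear": [0,0,0.9],"rotation": [0,0,0]},
    {"linear": [0,0,0.7],"rotation": [0,0,0]},
    {"linear": [0,0,0.3],"rotation": [0,0,0]},
    {"linear": [0,0,0],"rotation": [0,0,0]},
    {"linear": [0,0,0],"rotation": [0,0,0]}
  ]
}}

```text
t: 17.4
eef_pos: [0.4636, -0.006, 0.0356]
ee_rot: [[0.446, 0.895, 0.001], [0.895, -0.446, -0.0], [0.0, 0.001, -1.0]]
contact_force: [0.3, -1.4, -0.1]
gripper_width: 0.0705
finger_force: 0.0
```

>>> {"fn": "servo_tool", "kwargs": {
  "moves": [
    {"linear": [0,0,0],"rotation": [0,0,0]},
    {"linear": [0,0,0],"rotation": [0,0,0]},
    {"linear": [0,0,0],"rotation": [0,0,0]},
    {"linear": [0,0,0],"rotation": [0,0,0]},
    {"linear": [0,0,0],"rotation": [0,0,0]},
    {"linear": [0,0,0],"rotation": [0,0,0]}
  ],
  "gripper": 1,
  "grip_force": 45
}}

```text
t: 18.0
eef_pos: [0.4635, -0.0058, 0.0359]
ee_rot: [[0.446, 0.895, -0.0], [0.895, -0.446, 0.0], [0.0, -0.0, -1.0]]
contact_force: [-3.3, 0.6, 5.6]
gripper_width: 0.0548
finger_force: 45.0
```

>>> {"fn": "servo_tool", "kwargs": {
  "moves": [
    {"linear": [0,0,-0.4],"rotation": [0,0,0]},
    {"linear": [0,0,-0.8],"rotation": [0,0,0]},
    {"linear": [0,0,-1],"rotation": [0,0,0]},
    {"linear": [0,0,-1],"rotation": [0,0,0]},
    {"linear": [0,0,-0.6],"rotation": [0,0,0]},
    {"linear": [-0.3,0.45,0],"rotation": [0,0,0]},
    {"linear": [-0.6,0.89,0],"rotation": [0,0,0]},
    {"linear": [-0.6,0.89,0],"rotation": [0,0,0]},
    {"linear": [-0.6,0.89,0],"rotation": [0,0,0]},
    {"linear": [-0.6,0.89,0],"rotation": [0,0,0]},
    {"linear": [-0.6,0.89,0],"rotation": [0,0,0]},
    {"linear": [-0.6,0.89,0],"rotation": [0,0,0]}
  ]
}}

```text
t: 19.2
eef_pos: [0.5315, -0.1285, 0.1093]
ee_rot: [[0.447, 0.895, -0.003], [0.895, -0.447, 0.001], [-0.0, -0.003, -1.0]]
contact_force: [0.5, 0.7, -6.2]
gripper_width: 0.0544
finger_force: 45.0
```

>>> {"fn": "servo_tool", "kwargs": {
  "moves": [
    {"linear": [-0.6,0.89,0],"rotation": [0,0,0]},
    {"linear": [-0.6,0.89,0],"rotation": [0,0,0]},
    {"linear": [-0.6,0.89,0],"rotation": [0,0,0]},
    {"linear": [-0.6,0.89,0],"rotation": [0,0,0]},
    {"linear": [-0.6,0.89,0],"rotation": [0,0,0]},
    {"linear": [-0.3,0.45,0],"rotation": [0,0,0]},
    {"linear": [0,0,0],"rotation": [0,0,-0.86]},
    {"linear": [0,0,0],"rotation": [0,0,-0.86]},
    {"linear": [0,0,0],"rotation": [0,0,-0.86]},
    {"linear": [0,0,0],"rotation": [0,0,-0.86]},
    {"linear": [0,0,0],"rotation": [0,0,0]},
    {"linear": [0,0,0],"rotation": [0,0,0]}
  ]
}}

```text
t: 20.4
eef_pos: [0.5898, -0.2299, 0.1102]
ee_rot: [[0.163, 0.987, -0.001], [0.987, -0.163, 0.001], [0.001, -0.002, -1.0]]
contact_force: [-0.5, 0.3, -6.3]
gripper_width: 0.0542
finger_force: 45.0
```

```bash
python3 - <<'E'
from fit import *
from workcell import *
t=snapshot("top");t=t["frame"][:,:,::-1][140:260,320:460];b=snapshot("side")["frame"][:,:,::-1][190:310,260:400]
cv2.imwrite("pics/j1.png",cv2.resize(np.hstack([t,b]),None,fx=2.85,fy=2.85,interpolation=cv2.INTER_CUBIC))
for k in range(2):
    if k: snapshot("side")
    show("jig",[("side",FL,near("fence_long","side",(354,259))),("side",FS,near("fence_short","side",(339,243)))],[.648,-.1695,-.16])
E
```

```text
jig 2 [ 0.6505 -0.1593] -10.9 0.561
jig 2 [ 0.6505 -0.1593] -10.9 0.561
jig 2 [ 0.6488 -0.1633] -9.7 0.515
jig 2 [ 0.6488 -0.1633] -9.7 0.515
```

View pics/j1.png

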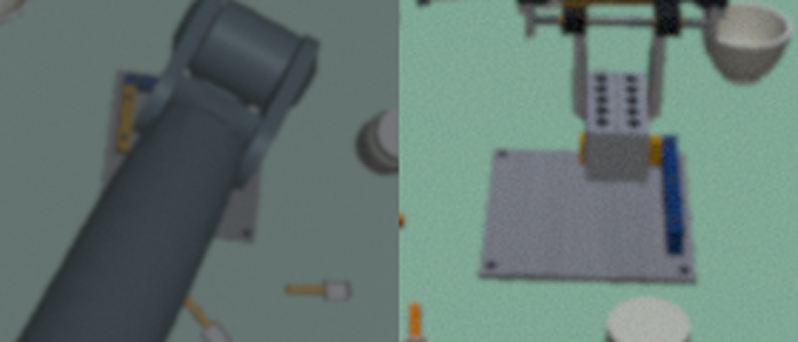

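Side view: the mould hangs over the free plate, clear of both fences (yellow at crop (655,150), blue at (670,200)). I lower it to contact.

>>> {"fn": "servo_tool", "kwargs": {
  "moves": [
    {"linear": [0,0,0.5],"rotation": [0,0,0]},
    {"linear": [0,0,0.8],"rotation": [0,0,0]},
    {"linear": [0,0,0.8],"rotation": [0,0,0]},
    {"linear": [0,0,0.6],"rotation": [0,0,0]},
    {"linear": [0,0,0.25],"rotation": [0,0,0]},
    {"linear": [0,0,0.1],"rotation": [0,0,0]},
    {"linear": [0,0,0.1],"rotation": [0,0,0]},
    {"linear": [0,0,0],"rotation": [0,0,0]},
    {"linear": [0,0,0],"rotation": [0,0,0]}
  ]
}}

```text
t: 21.75
eef_pos: [0.5908, -0.2305, 0.049]
ee_rot: [[0.162, 0.987, 0.001], [0.987, -0.162, -0.001], [-0.001, 0.001, -1.0]]
contact_force: [-0.3, -0.4, -7.1]
gripper_width: 0.0543
finger_force: 45.0
```

>>> {"fn": "servo_tool", "kwargs": {
  "moves": [
    {"linear": [0,0,0.1],"rotation": [0,0,0]},
    {"linear": [0,0,0.08],"rotation": [0,0,0]},
    {"linear": [0,0,0.05],"rotation": [0,0,0]},
    {"linear": [0,0,0],"rotation": [0,0,0]},
    {"linear": [0,0,0],"rotation": [0,0,0]}
  ]
}}

```text
t: 22.25
eef_pos: [0.5904, -0.2302, 0.0439]
ee_rot: [[0.162, 0.987, -0.0], [0.987, -0.162, -0.0], [-0.0, -0.0, -1.0]]
contact_force: [-1.0, -0.1, -3.8]
gripper_width: 0.0545
finger_force: 45.0
```

>>> {"fn": "servo_tool", "kwargs": {
  "moves": [
    {"linear": [0,0.25,0.03],"rotation": [0,0,0]},
    {"linear": [0,0.25,0],"rotation": [0,0,0]},
    {"linear": [0,0.25,0],"rotation": [0,0,0]},
    {"linear": [0,0,0],"rotation": [0,0,0]},
    {"linear": [0,0,0],"rotation": [0,0,0]}
  ]
}}

```text
t: 22.75
eef_pos: [0.6065, -0.2332, 0.044]
ee_rot: [[0.162, 0.987, 0.003], [0.987, -0.162, -0.001], [-0.001, 0.003, -1.0]]
contact_force: [0.5, -0.2, 1.8]
gripper_width: 0.0549
finger_force: 45.0
```

>>> {"fn": "servo_tool", "kwargs": {
  "moves": [
    {"linear": [0,0.1,0],"rotation": [0,0,0]},
    {"linear": [0,0.05,0],"rotation": [0,0,0]},
    {"linear": [0,0,0],"rotation": [0,0,0]},
    {"linear": [0,0,0],"rotation": [0,0,0]}
  ]
}}

```text
t: 23.15
eef_pos: [0.6077, -0.2333, 0.0439]
ee_rot: [[0.162, 0.987, -0.001], [0.987, -0.162, -0.0], [-0.0, -0.001, -1.0]]
contact_force: [-7.5, 1.3, 6.3]
gripper_width: 0.0548
finger_force: 45.0
```

>>> {"fn": "servo_tool", "kwargs": {
  "moves": [
    {"linear": [0,0.05,0],"rotation": [0,0,0]},
    {"linear": [0,0,0],"rotation": [0,0,0]},
    {"linear": [0,0,0],"rotation": [0,0,0]}
  ]
}}

```text
t: 23.45
eef_pos: [0.6086, -0.2335, 0.0439]
ee_rot: [[0.162, 0.987, -0.001], [0.987, -0.162, -0.0], [-0.0, -0.001, -1.0]]
contact_force: [-6.7, 1.0, 7.8]
gripper_width: 0.0547
finger_force: 45.0
```

>>> {"fn": "servo_tool", "kwargs": {
  "moves": [
    {"linear": [0,0.05,-0.03],"rotation": [0,0,0]},
    {"linear": [0,0,0],"rotation": [0,0,0]},
    {"linear": [0,0,0],"rotation": [0,0,0]}
  ]
}}

```text
t: 23.75
eef_pos: [0.6092, -0.2335, 0.0439]
ee_rot: [[0.162, 0.987, -0.002], [0.987, -0.162, 0.0], [-0.0, -0.002, -1.0]]
contact_force: [-7.5, 0.5, 5.2]
gripper_width: 0.0543
finger_force: 45.0
```

>>> {"fn": "servo_tool", "kwargs": {
  "moves": [
    {"linear": [0,0.05,0],"rotation": [0,0,0]},
    {"linear": [0,0,0],"rotation": [0,0,0]},
    {"linear": [0,0,0],"rotation": [0,0,0]}
  ]
}}

```text
t: 24.05
eef_pos: [0.6093, -0.2335, 0.044]
ee_rot: [[0.162, 0.987, -0.005], [0.987, -0.162, 0.001], [0.0, -0.005, -1.0]]
contact_force: [-10.4, 0.7, 8.8]
gripper_width: 0.0546
finger_force: 45.0
```

```bash
python3 -c "
from workcell import *
s=read_state();print(s['moment'],s['contact_force'])"
```

```text
[ 0.19688041  1.81596014 -0.25020818] [-10.35419849   0.66469263   8.77598281]
```

>>> {"fn": "servo_tool", "kwargs": {
  "moves": [
    {"linear": [0.25,0,0],"rotation": [0,0,0]},
    {"linear": [0.25,0,0],"rotation": [0,0,0]},
    {"linear": [0.25,0,0],"rotation": [0,0,0]},
    {"linear": [0,0,0],"rotation": [0,0,0]},
    {"linear": [0,0,0],"rotation": [0,0,0]}
  ]
}}

```text
t: 24.55
eef_pos: [0.6117, -0.2208, 0.044]
ee_rot: [[0.163, 0.987, -0.004], [0.987, -0.164, -0.002], [-0.003, -0.004, -1.0]]
contact_force: [-10.1, -5.2, 5.8]
gripper_width: 0.0546
finger_force: 45.0
```

>>> {"fn": "servo_tool", "kwargs": {
  "moves": [
    {"linear": [0.1,0,0],"rotation": [0,0,0]},
    {"linear": [0,0,0],"rotation": [0,0,0]},
    {"linear": [0,0,0],"rotation": [0,0,0]}
  ]
}}

```text
t: 24.85
eef_pos: [0.6119, -0.2194, 0.044]
ee_rot: [[0.164, 0.987, -0.004], [0.987, -0.164, -0.003], [-0.004, -0.003, -1.0]]
contact_force: [-10.7, -8.6, 5.7]
gripper_width: 0.0548
finger_force: 45.0
```

```bash
cat > st.py <<'E'
from workcell import *
import numpy as np
s=read_state();R=np.array(s["ee_rot"]);print(s["t"],"tool F",(R.T@s["contact_force"]).round(1),"tool M",(R.T@s["moment"]).round(2),"yaw",np.degrees(np.arctan2(R[1,0],R[0,0])).round(2),"tilt x,y",np.degrees(R[2,:2]).round(2),"pos jig",((np.array(s["eef_pos"])[:2]-[.648,-.1695])@np.array([[.987,.16],[-.16,.987]])).round(4),"z",round(s["eef_pos"][2],4))
E
python3 st.py
```

```text
24.85 tool F [-10.3  -9.2  -5.6] tool M [ 1.63 -1.55  0.68] yaw 80.59 tilt x,y [-0.23 -0.2 ] pos jig [-0.0276 -0.055 ] z 0.044
```

>>> {"fn": "servo_tool", "kwargs": {
  "moves": [
    {"linear": [0.1,0,0],"rotation": [0,0,0]},
    {"linear": [0,0,0],"rotation": [0,0,0]},
    {"linear": [0,0,0],"rotation": [0,0,0]}
  ]
}}

```text
t: 25.15
eef_pos: [0.6122, -0.2175, 0.044]
ee_rot: [[0.164, 0.987, -0.004], [0.987, -0.164, -0.003], [-0.004, -0.003, -1.0]]
contact_force: [-10.2, -7.2, 5.1]
gripper_width: 0.0545
finger_force: 45.0
```

>>> {"fn": "servo_tool", "kwargs": {
  "moves": [
    {"linear": [0.07,0,0],"rotation": [0,0,0]},
    {"linear": [0,0,0],"rotation": [0,0,0]},
    {"linear": [0,0,0],"rotation": [0,0,0]}
  ]
}}

```text
t: 25.45
eef_pos: [0.6125, -0.2162, 0.044]
ee_rot: [[0.164, 0.987, -0.004], [0.987, -0.164, -0.004], [-0.004, -0.003, -1.0]]
contact_force: [-11.1, -8.3, 6.0]
gripper_width: 0.0546
finger_force: 45.0
```

```bash
python3 st.py
```

```text
25.45 tool F [-10.   -9.6  -5.9] tool M [ 1.66 -1.72  0.61] yaw 80.59 tilt x,y [-0.24 -0.2 ] pos jig [-0.0276 -0.0518] z 0.044
```

>>> {"fn": "servo_tool", "kwargs": {
  "moves": [
    {"linear": [0.05,0,0],"rotation": [0,0,0]},
    {"linear": [0,0,0],"rotation": [0,0,0]},
    {"linear": [0,0,0],"rotation": [0,0,0]}
  ]
}}

```text
t: 25.75
eef_pos: [0.6127, -0.2153, 0.044]
ee_rot: [[0.164, 0.987, -0.004], [0.987, -0.164, -0.004], [-0.004, -0.003, -1.0]]
contact_force: [-10.3, -7.0, 6.2]
gripper_width: 0.0545
finger_force: 45.0
```

>>> {"fn": "servo_tool", "kwargs": {
  "moves": [
    {"linear": [0.05,0,0],"rotation": [0,0,0]},
    {"linear": [0,0,0],"rotation": [0,0,0]},
    {"linear": [0,0,0],"rotation": [0,0,0]}
  ]
}}

```text
t: 26.05
eef_pos: [0.6128, -0.2143, 0.044]
ee_rot: [[0.164, 0.987, -0.004], [0.987, -0.164, -0.004], [-0.004, -0.003, -1.0]]
contact_force: [-11.0, -6.9, 5.3]
gripper_width: 0.0548
finger_force: 45.0
```

>>> {"fn": "servo_tool", "kwargs": {
  "moves": [
    {"linear": [0.05,0,0],"rotation": [0,0,0]},
    {"linear": [0,0,0],"rotation": [0,0,0]},
    {"linear": [0,0,0],"rotation": [0,0,0]}
  ]
}}

```text
t: 26.35
eef_pos: [0.6129, -0.2139, 0.044]
ee_rot: [[0.164, 0.987, -0.004], [0.987, -0.164, -0.005], [-0.005, -0.003, -1.0]]
contact_force: [-11.2, -9.8, 4.6]
gripper_width: 0.0547
finger_force: 45.0
```

```bash
python3 st.py
```

```text
26.35 tool F [-11.5  -9.5  -4.5] tool M [ 1.68 -1.97  0.65] yaw 80.59 tilt x,y [-0.3  -0.19] pos jig [-0.0276 -0.0494] z 0.044
```

>>> {"fn": "servo_tool", "kwargs": {
  "moves": [
    {"linear": [0.05,0.05,0.03],"rotation": [-0.05,0.07,0]},
    {"linear": [0,0,0],"rotation": [0,0,0]},
    {"linear": [0,0,0],"rotation": [0,0,0]}
  ]
}}

```text
t: 26.65
eef_pos: [0.6129, -0.2138, 0.044]
ee_rot: [[0.163, 0.987, -0.002], [0.987, -0.163, -0.0], [-0.001, -0.002, -1.0]]
contact_force: [-16.0, -11.1, 9.2]
gripper_width: 0.0542
finger_force: 45.0
```

```bash
python3 st.py
```

```text
26.65 tool F [-13.6 -14.   -9.1] tool M [ 2.77 -2.6   0.69] yaw 80.61 tilt x,y [-0.04 -0.11] pos jig [-0.0276 -0.0493] z 0.044
```

>>> {"fn": "servo_tool", "kwargs": {
  "moves": [
    {"linear": [0.05,0.05,0],"rotation": [-0.03,0.03,0]},
    {"linear": [0,0,0],"rotation": [0,0,0]},
    {"linear": [0,0,0],"rotation": [0,0,0]}
  ]
}}

```text
t: 26.95
eef_pos: [0.6129, -0.2138, 0.044]
ee_rot: [[0.163, 0.987, -0.002], [0.987, -0.163, 0.001], [0.001, -0.002, -1.0]]
contact_force: [-19.8, -12.7, 12.0]
gripper_width: 0.0546
finger_force: 45.0
```

```bash
python3 st.py
```

```text
26.95 tool F [-15.7 -17.5 -12. ] tool M [ 3.5  -3.19  0.74] yaw 80.62 tilt x,y [ 0.03 -0.11] pos jig [-0.0275 -0.0493] z 0.044
```

>>> {"fn": "servo_tool", "kwargs": {
  "moves": [
    {"linear": [0.05,0.05,0],"rotation": [0,0,0.1]},
    {"linear": [0,0,0],"rotation": [0,0,0]},
    {"linear": [0,0,0],"rotation": [0,0,0]}
  ]
}}

```text
t: 27.25
eef_pos: [0.6131, -0.2137, 0.044]
ee_rot: [[0.169, 0.986, -0.005], [0.986, -0.169, -0.001], [-0.002, -0.004, -1.0]]
contact_force: [-24.0, -15.3, 14.2]
gripper_width: 0.0546
finger_force: 45.0
```

```bash
python3 st.py
```

```text
27.25 tool F [-19.2 -21.2 -14. ] tool M [ 4.14 -3.58  0.09] yaw 80.27 tilt x,y [-0.09 -0.25] pos jig [-0.0274 -0.0492] z 0.044
```

>>> {"fn": "servo_tool", "kwargs": {
  "moves": [
    {"linear": [0,0,0],"rotation": [0,0,-0.2]},
    {"linear": [0,0,0],"rotation": [0,0,0]},
    {"linear": [0,0,0],"rotation": [0,0,0]}
  ]
}}

```text
t: 27.55
eef_pos: [0.6131, -0.2134, 0.044]
ee_rot: [[0.155, 0.988, -0.004], [0.988, -0.155, 0.0], [-0.0, -0.004, -1.0]]
contact_force: [-23.6, -13.5, 15.0]
gripper_width: 0.0543
finger_force: 45.1
```

```bash
python3 st.py
```

```text
27.55 tool F [-17.  -21.3 -14.9] tool M [ 4.25 -3.48  0.81] yaw 81.11 tilt x,y [-0.01 -0.25] pos jig [-0.0274 -0.0489] z 0.044
```

>>> {"fn": "servo_tool", "kwargs": {
  "moves": [
    {"linear": [0,0,0],"rotation": [0,0,-0.2]},
    {"linear": [0,0,0],"rotation": [0,0,0]},
    {"linear": [0,0,0],"rotation": [0,0,0]}
  ]
}}

```text
t: 27.85
eef_pos: [0.6132, -0.2129, 0.044]
ee_rot: [[0.138, 0.99, -0.004], [0.99, -0.138, 0.001], [0.001, -0.004, -1.0]]
contact_force: [-23.1, -13.1, 14.1]
gripper_width: 0.0547
finger_force: 45.3
```

```bash
python3 st.py
```

```text
27.85 tool F [-16.2 -21.1 -14. ] tool M [ 4.22 -3.11  0.97] yaw 82.09 tilt x,y [ 0.05 -0.25] pos jig [-0.0274 -0.0484] z 0.044
```

>>> {"fn": "servo_tool", "kwargs": {
  "moves": [
    {"linear": [0,0,0],"rotation": [0,0,0.3]},
    {"linear": [0,0,0],"rotation": [0,0,0]},
    {"linear": [0,0,0],"rotation": [0,0,0]}
  ]
}}

```text
t: 28.15
eef_pos: [0.6133, -0.213, 0.0439]
ee_rot: [[0.158, 0.988, -0.004], [0.988, -0.158, -0.0], [-0.001, -0.004, -1.0]]
contact_force: [-21.8, -14.4, 14.3]
gripper_width: 0.0545
finger_force: 44.8
```

```bash
python3 st.py
```

```text
28.15 tool F [-17.7 -19.3 -14.2] tool M [ 3.9  -3.09 -0.76] yaw 80.94 tilt x,y [-0.05 -0.24] pos jig [-0.0273 -0.0484] z 0.0439
```

>>> {"fn": "servo_tool", "kwargs": {
  "moves": [
    {"linear": [0,0,0],"rotation": [0,0,0.2]},
    {"linear": [0,0,0],"rotation": [0,0,0]},
    {"linear": [0,0,0],"rotation": [0,0,0]}
  ]
}}

```text
t: 28.45
eef_pos: [0.6133, -0.2128, 0.0439]
ee_rot: [[0.173, 0.985, -0.005], [0.985, -0.173, -0.0], [-0.001, -0.004, -1.0]]
contact_force: [-23.4, -14.0, 13.6]
gripper_width: 0.0543
finger_force: 45.1
```

```bash
python3 st.py
```

```text
28.45 tool F [-17.8 -20.7 -13.5] tool M [ 3.86 -3.04 -1.28] yaw 80.05 tilt x,y [-0.07 -0.25] pos jig [-0.0273 -0.0483] z 0.0439
```

>>> {"fn": "servo_tool", "kwargs": {
  "moves": [
    {"linear": [0,0,0],"rotation": [0,0,0.2]},
    {"linear": [0,0,0],"rotation": [0,0,0]},
    {"linear": [0,0,0],"rotation": [0,0,0]}
  ]
}}

```text
t: 28.75
eef_pos: [0.6133, -0.2124, 0.0439]
ee_rot: [[0.189, 0.982, -0.005], [0.982, -0.189, 0.0], [-0.001, -0.005, -1.0]]
contact_force: [-21.1, -11.7, 14.2]
gripper_width: 0.0548
finger_force: 45.4
```

```bash
python3 st.py
```

```text
28.75 tool F [-15.4 -18.6 -14.1] tool M [ 3.82 -2.86 -1.62] yaw 79.11 tilt x,y [-0.05 -0.26] pos jig [-0.0273 -0.0479] z 0.0439
```

>>> {"fn": "servo_tool", "kwargs": {
  "moves": [
    {"linear": [0.05,0.03,0],"rotation": [0,0,-0.22]},
    {"linear": [0,0,0],"rotation": [0,0,0]},
    {"linear": [0,0,0],"rotation": [0,0,0]},
    {"linear": [0,0,0],"rotation": [0,0,0]}
  ]
}}

```text
t: 29.15
eef_pos: [0.6134, -0.2123, 0.0439]
ee_rot: [[0.175, 0.985, -0.006], [0.985, -0.175, 0.0], [-0.001, -0.006, -1.0]]
contact_force: [-25.0, -14.6, 15.3]
gripper_width: 0.0548
finger_force: 45.0
```

```bash
python3 st.py; python3 - <<'E'
from fit import *
from workcell import *
s=read_state(); b=snapshot("side")["frame"][:,:,::-1][190:300,280:400]
cv2.imwrite("pics/j2.png",cv2.resize(b,None,fx=5.4,fy=5.4,interpolation=cv2.INTER_CUBIC))
m=near("mould","side",(341,240))
if m is not None: show("mould",[("side",lift(MOULD,P),m)],[.613,-.2135,np.radians(80.5)])
E
```

```text
29.15 tool F [-18.8 -22.2 -15.2] tool M [ 4.3  -3.34 -0.3 ] yaw 79.94 tilt x,y [-0.05 -0.33] pos jig [-0.0273 -0.0478] z 0.0439
mould 1 [ 0.612  -0.2154] 80.2 0.036
mould 1 [ 0.612  -0.2154] 80.2 0.036
```

View pics/j2.png

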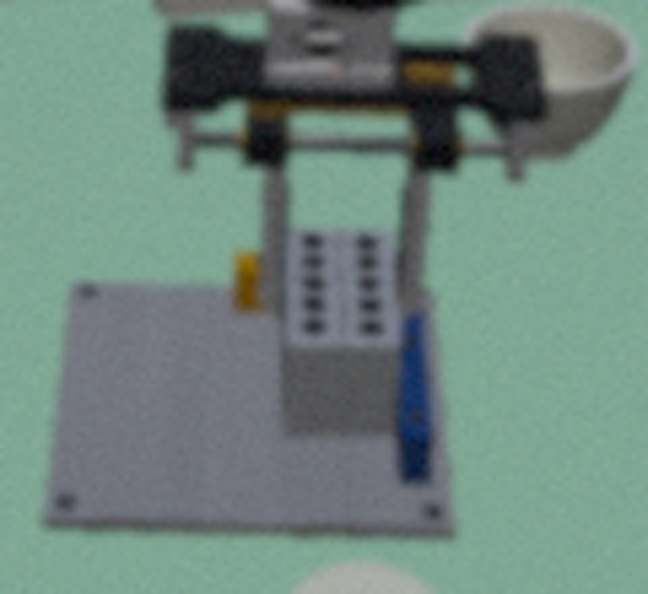

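The mould lies along the blue fence (yaw 80.2°). The end contact could still be partly friction, so I unload the downward and sideways push and press harder towards the short fence.

>>> {"fn": "servo_tool", "kwargs": {
  "moves": [
    {"linear": [0,-0.12,-0.07],"rotation": [0,0,0]},
    {"linear": [0.05,0,0],"rotation": [0,0,0]},
    {"linear": [0.05,0,0],"rotation": [0,0,0]},
    {"linear": [0,0,0],"rotation": [0,0,0]},
    {"linear": [0,0,0],"rotation": [0,0,0]}
  ]
}}

```text
t: 29.75
eef_pos: [0.6134, -0.212, 0.0444]
ee_rot: [[0.175, 0.985, 0.0], [0.985, -0.175, -0.005], [-0.005, 0.001, -1.0]]
contact_force: [-15.4, -21.3, 1.2]
gripper_width: 0.0546
finger_force: 45.0
```

```bash
python3 st.py
```

```text
29.75 tool F [-23.7 -11.4  -1.1] tool M [ 2.45 -4.57 -0.33] yaw 79.94 tilt x,y [-0.26  0.05] pos jig [-0.0274 -0.0475] z 0.0444
```

>>> {"fn": "servo_tool", "kwargs": {
  "moves": [
    {"linear": [0.05,0,0],"rotation": [0,0,0]},
    {"linear": [0.05,0,0],"rotation": [0,0,0]},
    {"linear": [0,0,0],"rotation": [0,0,0]},
    {"linear": [0,0,0],"rotation": [0,0,0]}
  ]
}}

```text
t: 30.15
eef_pos: [0.6134, -0.2119, 0.0446]
ee_rot: [[0.175, 0.985, -0.0], [0.985, -0.175, -0.008], [-0.008, 0.001, -1.0]]
contact_force: [-15.9, -27.3, 1.5]
gripper_width: 0.0544
finger_force: 45.0
```

```bash
python3 st.py
```

```text
30.15 tool F [-29.7 -10.9  -1.3] tool M [ 2.61 -5.59 -0.31] yaw 79.95 tilt x,y [-0.45  0.05] pos jig [-0.0274 -0.0474] z 0.0446
```

With low normal loads the end now reacts with 30 N and doesn't move, so the end contact is real. I restore the balanced press and level the tool.

>>> {"fn": "servo_tool", "kwargs": {
  "moves": [
    {"linear": [-0.06,0,0.05],"rotation": [0,0.08,0]},
    {"linear": [0,0.06,0.03],"rotation": [0,0,0]},
    {"linear": [0,0.06,0],"rotation": [0,0,0]},
    {"linear": [0,0,0],"rotation": [0,0,0]},
    {"linear": [0,0,0],"rotation": [0,0,0]}
  ]
}}

```text
t: 30.65
eef_pos: [0.6135, -0.2121, 0.0441]
ee_rot: [[0.174, 0.985, -0.005], [0.985, -0.174, 0.002], [0.002, -0.006, -1.0]]
contact_force: [-29.2, -20.3, 16.4]
gripper_width: 0.0545
finger_force: 45.0
```

```bash
python3 st.py
```

```text
30.65 tool F [-25.1 -25.3 -16.3] tool M [ 4.44 -4.88 -0.28] yaw 79.96 tilt x,y [ 0.09 -0.32] pos jig [-0.0272 -0.0475] z 0.0441
```

>>> {"fn": "servo_tool", "kwargs": {
  "moves": [
    {"linear": [0,0,0],"rotation": [-0.05,0,0]},
    {"linear": [0,0,0],"rotation": [0,0,0]},
    {"linear": [0,0,0],"rotation": [0,0,0]},
    {"linear": [0,0,0],"rotation": [0,0,0]},
    {"linear": [0,0,0],"rotation": [0,0,0]}
  ]
}}

```text
t: 31.15
eef_pos: [0.6135, -0.2121, 0.044]
ee_rot: [[0.174, 0.985, -0.001], [0.985, -0.174, 0.002], [0.001, -0.002, -1.0]]
contact_force: [-27.4, -21.2, 15.3]
gripper_width: 0.0546
finger_force: 45.0
```

```bash
python3 st.py; python3 - <<'E'
from fit import *
from workcell import *
b=snapshot("side")["frame"][:,:,::-1][180:290,280:400]; a=snapshot("top")["frame"][:,:,::-1][140:250,190:310]
cv2.imwrite("pics/j3.png",cv2.resize(np.hstack([a,b]),None,fx=3.3,fy=3.3,interpolation=cv2.INTER_CUBIC))
E
```

```text
31.15 tool F [-25.6 -23.4 -15.3] tool M [ 4.81 -4.88 -0.26] yaw 79.98 tilt x,y [ 0.08 -0.09] pos jig [-0.0273 -0.0476] z 0.044
```

View pics/j3.png

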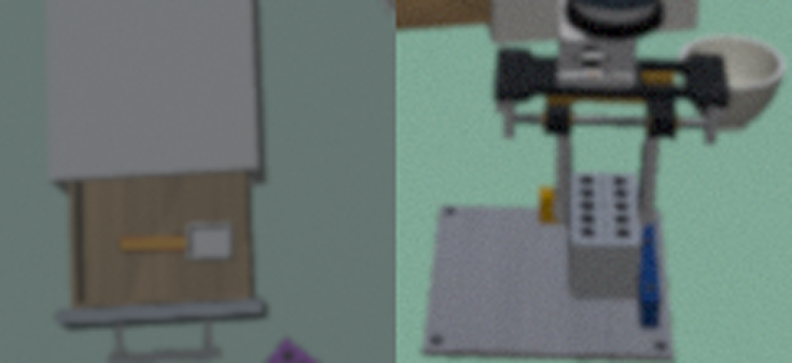

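The scoop lies flat in the drawer at crop (120–230,242). The mould sits in the corner against the blue and yellow fences, level and pressed.

```bash
python3 -c "
from workcell import *
print(sign_off())"
```

```text
the job is handed in; nothing more can be done
None
```

The job is handed in at about 31 s: the scoop lies flat and right way up in the drawer, and the gripper still holds the mould pressed into the corner at about 25 N against each fence; no verdict came back.

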